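# Find the loose header bolt and hold its cap open

## Robot

A 6-joint arm with a two-finger parallel gripper is mounted at the origin on the work surface. World frame = base frame: x ahead of the robot, y to its left, z up, the work surface at z = 0. Lengths are in mm, angles in degrees, forces in N, time in s.
With the tool pointing down it reaches from about 300 to 850 mm from the base axis. Payload 4.2 kg.
Tool frame: the origin (TCP) lies midway between the tips of the shut fingers; the grasp point (between the pads) lies 19 mm behind it; x points along the fingers, y is the direction in which the jaws open and shut, and the axes are right-handed (so a half turn about x gives the same grasp; the last joint's range is limited). The gripper opens to 91 mm and grips with 3 to 60 N. Pads are 32 mm wide; open, the fingers measure 118 mm over their backs; the gripper's body (76 mm by 178 mm) begins 60 mm behind the grasp point.
Start: joints at [66.578, 18.312, 89.639, -0, 72.044, -1.146], TCP at [217.974, 532.1, 213.976] pointing down, gripper open.
Joint ranges: [-177.97, 177.97], [-48.28, 115.42], [12.27, 149.76], [-77.06, 257.06], [2.81, 150.46], [-146.56, 146.56]. Speed limits (degrees/s): [147.25, 147.25, 180, 180, 180, 180].

## Interface

Orientations are given as [roll, pitch, yaw] about the fixed x, y, z axes, in that order (R = Rz(yaw) Ry(pitch) Rx(roll)).
In Python, from workcell import env gives the robot as it stands.
- The arm moves only by the shell command python3 -m handwheel 'ROWS' [FORCE]. ROWS is text: rows parted by semicolons, each of 7 numbers parted by spaces: the turn, a rotation vector about the tool's x, y, z in degrees, then the shift along the tool's x, y, z in m, then the finger opening in m, from 0 to 0.0912. In form: rx ry rz x y z grip; .... A call has 1 to 12 rows; each row is the pose to reach, as a shift and turn from the pose commanded when the call began, along the tool's axes at that moment; what a row does not reach only later rows make up. A row lasts 1/12 s, in which the tool goes at most 41.7 mm and 7.16 degrees, less where a joint would pass 70% of its speed; a pose out of reach is approached as far as the arm can. A call with a gripper value outside its range is refused whole. The fingers move at their own pace and stop on an object; FORCE is the grip in N (left out, the last holds). Time passes only in rows, so rows that repeat a pose let the fingers close. It gives the time, the measured TCP pose, the force and the opening at its end, in the units of the state.
- env.state(): the state, without advancing time (a new reading comes with each control period).
- env.grab_frame(name): name is "side" or "top"; returns the picture (420x560x3 uint8, red, green, blue); there is no depth.
- env.get_calibration(name): a dict with "mtx" (3x3 intrinsics, pixels), "k1" (the pictures are not rectified: a ray, as slopes to the right and down, at radius r is drawn at 1 + k1 r^2 times it, then the intrinsics apply), "T" (4x4, takes a point from camera to world coordinates). Camera axes: x right, y up, looking along -z (the intrinsics and any distortion apply to the point x, -y, -z); pixel columns grow to the right and rows downward; lengths in mm; the calibration is good to about 2 mm. A picture is of the moment at which its call begins. get_calibration takes no time and is no camera call.
- env.job_done(): hands the job in, once; it reports no verdict.
The state is a dict: "time_s": time; "qpos": joint angles; "qvel": joint speeds; "effort": joint torques, N m; "ee_pos": TCP position; "ee_rot": TCP orientation; "force": force on the tool from outside, world axes, zero at the start; "torque": the same for the moment, N m; "gripper_width": finger opening in mm.
Only numpy, scipy, OpenCV 4.12 (cv2) and the standard library are available. Lean on these libraries where they do the work, as an engineer would, in place of code of your own. Each camera call takes 0.05 s, during which the arm holds its last target. There are 200 camera calls.

## Task

One of the three bolts on the heat exchanger's header block has worked loose: when its head is tapped from above it drops several millimetres and stays down, while a tight one does not give. Tap the bolts until you have found it, and only then lift the hinged cap round that bolt by its tab, to about 45 degrees, and finish while holding it there with the gripper so that I can get at the bolt. Keep the caps of the tight bolts shut and leave the other things on the bench where they are.

Things in the scene. Friction and masses are not known exactly. Their poses are not given: they have to be found in the camera images.
- header: heat exchanger header block, fixed: a flat aluminium block 200 x 420 x 53 mm (x, y, z) with six U-shaped return bends (23 mm high) along its far edge. Origin on the bench, under the axis of the middle bolt; the block reaches 80 mm to -x and 120 mm to +x of it. Three bolts stand upright in its top, 100 mm apart along its y, and each has a hinged cap round it.
- bolt_1_top (a point): centre of the top of the hexagonal steel head of bolt 1 (the robot's left-hand (+y) place at yaw 0): head 30 mm across and 14 mm high, its top 79 mm above the bench and 18 mm above the cap's plate. The head stands on a 15 mm shank through the window of its cap. z up, x and y as the header block's.
- bolt_1 (a joint): how far bolt 1 has dropped (m): 0 at the start, up to 0.008. The loose bolt drops to the end of its travel under a push of about 4 N and stays down; a tight one gives less than 1.5 mm even under a firm push of 20 N. Which bolt is loose changes from run to run and cannot be seen.
- cap_1 (a joint): opening angle of cap 1 (rad): 0 lying shut, grows as its near (-x) end is lifted, stop at 1.3; it falls shut when let go. The cap (about 0.14 kg) is a dark steel frame 110 x 60 x 6 mm, hinged on its far (+x) edge, its plate's top 61 mm above the bench, with a 40 mm square window for the bolt head.
- tab_1 (a point): grip point on the tab of cap 1, 92 mm above the bench when shut. The tab is an upright round-topped fin near the cap's near (-x) end, 52 mm from the bolt's axis: 10 mm thick along y, 22 mm wide along x, its top 14 mm above this point, the cap's plate 31 mm below it. The axes turn with the cap; shut, they are the header block's.
- hinge_1 (a point): hinge axis of cap 1, along the header block's y, 58 mm above the bench; the tab's point lies 97 mm from it towards -x and 34 mm up when the cap is shut.
- bolt_2_top (a point): centre of the top of the hexagonal steel head of bolt 2 (the middle place): head 30 mm across and 14 mm high, its top 79 mm above the bench and 18 mm above the cap's plate. The head stands on a 15 mm shank through the window of its cap. z up, x and y as the header block's.
- bolt_2 (a joint): how far bolt 2 has dropped (m): 0 at the start, up to 0.008. The loose bolt drops to the end of its travel under a push of about 4 N and stays down; a tight one gives less than 1.5 mm even under a firm push of 20 N. Which bolt is loose changes from run to run and cannot be seen.
- cap_2 (a joint): opening angle of cap 2 (rad): 0 lying shut, grows as its near (-x) end is lifted, stop at 1.3; it falls shut when let go. The cap (about 0.14 kg) is a dark steel frame 110 x 60 x 6 mm, hinged on its far (+x) edge, its plate's top 61 mm above the bench, with a 40 mm square window for the bolt head.
- tab_2 (a point): grip point on the tab of cap 2, 92 mm above the bench when shut. The tab is an upright round-topped fin near the cap's near (-x) end, 52 mm from the bolt's axis: 10 mm thick along y, 22 mm wide along x, its top 14 mm above this point, the cap's plate 31 mm below it. The axes turn with the cap; shut, they are the header block's.
- hinge_2 (a point): hinge axis of cap 2, along the header block's y, 58 mm above the bench; the tab's point lies 97 mm from it towards -x and 34 mm up when the cap is shut.
- bolt_3_top (a point): centre of the top of the hexagonal steel head of bolt 3 (the robot's right-hand (-y) place at yaw 0): head 30 mm across and 14 mm high, its top 79 mm above the bench and 18 mm above the cap's plate. The head stands on a 15 mm shank through the window of its cap. z up, x and y as the header block's.
- bolt_3 (a joint): how far bolt 3 has dropped (m): 0 at the start, up to 0.008. The loose bolt drops to the end of its travel under a push of about 4 N and stays down; a tight one gives less than 1.5 mm even under a firm push of 20 N. Which bolt is loose changes from run to run and cannot be seen.
- cap_3 (a joint): opening angle of cap 3 (rad): 0 lying shut, grows as its near (-x) end is lifted, stop at 1.3; it falls shut when let go. The cap (about 0.14 kg) is a dark steel frame 110 x 60 x 6 mm, hinged on its far (+x) edge, its plate's top 61 mm above the bench, with a 40 mm square window for the bolt head.
- tab_3 (a point): grip point on the tab of cap 3, 92 mm above the bench when shut. The tab is an upright round-topped fin near the cap's near (-x) end, 52 mm from the bolt's axis: 10 mm thick along y, 22 mm wide along x, its top 14 mm above this point, the cap's plate 31 mm below it. The axes turn with the cap; shut, they are the header block's.
- hinge_3 (a point): hinge axis of cap 3, along the header block's y, 58 mm above the bench; the tab's point lies 97 mm from it towards -x and 34 mm up when the cap is shut.
- socket_mid (a point): bystander: steel socket 24 mm across and 22 mm high, standing on the block behind and between two bolts; the point is about its middle.
- tin_mid (a point): bystander: open aluminium tin 68 mm across, 60 mm high, on the bench before the block; the point is about its middle.
- driver_mid (a point): bystander: screwdriver 210 mm long lying before the block; the point is about its middle.
- ubend_mid (a point): bystander: loose copper return bend 108 x 76 x 16 mm lying behind the block; the point is about its middle.
- spanner_mid (a point): bystander: spanner 180 mm long lying on the left of the bench; the point is about its middle.
- brush_mid (a point): bystander: brush 200 mm long lying on the right of the bench; the point is about its middle.

How it is judged:
By the outcome, as a careful person would: the job done as asked, in the order asked, and still so for the second after the job is handed in, while the arm keeps its last pose, push and grip.
It also fails if it takes over 51 s, if anything falls off the work surface, if the arm or the gripper's body presses on something with over 40 N, if the wrist force passes 120 N, or if a joint passes its speed limit or range.

## Working session

There is one attempt and no reset: what is moved stays moved. The work goes in short steps, Python scripts to look and compute and a shell command to move; the robot and the scene stay as the last step left them, time stands still between calls to the robot, and variables do not carry over. Pictures are saved under pics/ and viewed, on a budget of 10 in all, crops included, one or two more only if the job needs it, and the job is handed in when it is done.

```bash
mkdir -p pics; ls
python3 - <<'E'
from workcell import env
import cv2,numpy as np
for n in("top","side"):
    cv2.imwrite(f"pics/{n}0.png",env.grab_frame(n)[:,:,::-1]); c=env.get_calibration(n); print(n,c["mtx"],c["k1"],np.round(c["T"],3))
s=env.state();print(s)
E
```

```text
pics
top [[431.94695192   0.         273.9141355 ]
 [  0.         431.94695192 211.58182479]
 [  0.           0.           1.        ]] -0.027156307053722867 [[-7.000000e-03  1.000000e+00 -2.900000e-02  5.276910e+02]
 [-1.000000e+00 -7.000000e-03 -1.800000e-02  4.240000e+00]
 [-1.900000e-02  2.900000e-02  9.990000e-01  1.559279e+03]
 [ 0.000000e+00  0.000000e+00  0.000000e+00  1.000000e+00]]
side [[483.43490262   0.         287.30484854]
 [  0.         483.43490262 209.43030017]
 [  0.           0.           1.        ]] -0.17519785878962715 [[ 9.280000e-01  2.260000e-01 -2.960000e-01  1.440590e+02]
 [-3.720000e-01  5.990000e-01 -7.090000e-01 -1.042651e+03]
 [ 1.700000e-02  7.680000e-01  6.400000e-01  1.048907e+03]
 [ 0.000000e+00  0.000000e+00  0.000000e+00  1.000000e+00]]
{'time_s': 0.1, 'qpos': array([ 6.65797847e+01,  1.83465703e+01,  8.96977524e+01, -3.33224919e-03,
        7.20431418e+01, -1.14601799e+00]), 'qvel': array([ 0.05776715, -0.12574285, -0.08759134,  0.13531226,  0.00283961,
        0.00878474]), 'effort': array([ 4.94791152e-05, -4.13334703e+01, -2.32506949e+01,  7.30979349e-02,
        4.21949546e-02, -4.46025365e-05]), 'ee_pos': array([217.79206134, 531.68712631, 213.22973369]), 'ee_rot': array([ -89.07141139,   89.91247816, -111.34457896]), 'force': array([-0.20649136, -0.29938978,  0.40354592]), 'torque': array([-0.01271541,  0.00790685, -0.00496208]), 'gripper_width': 91.11691387729677}
```

View pics/top0.png

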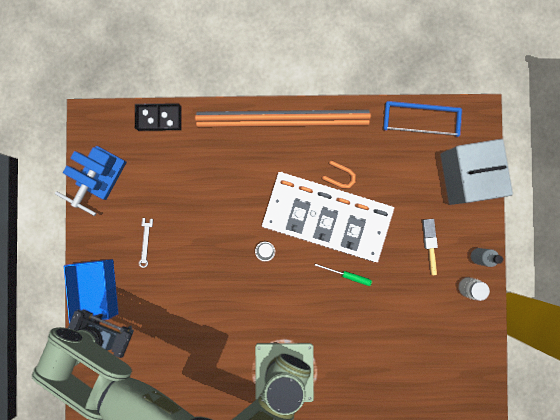

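View pics/side0.png

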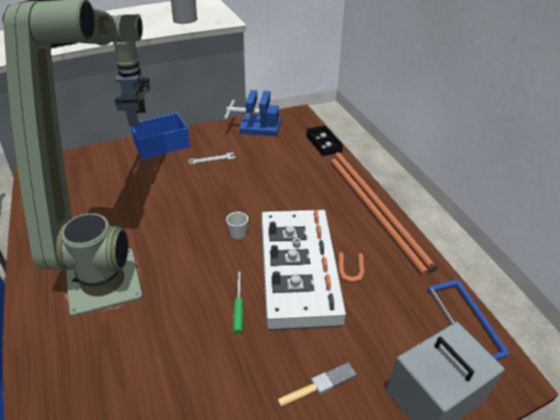

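The top picture shows the white block with corners near (279,172), (394,208), (378,262) and (262,226). The bolts are near (299,214), (326,222) and (353,231), with yaw about -17°.

```bash
cat > h.py <<'E'
from workcell import env
import cv2,numpy as np
from scipy.spatial.transform import Rotation as R
def proj(P,n):
    c=env.get_calibration(n);T=np.array(c["T"]);p=(np.atleast_2d(P)-T[:3,3])@T[:3,:3]
    s=np.c_[p[:,0],-p[:,1]]/(-p[:,2:]);s*=1+c["k1"]*(s**2).sum(1,keepdims=True)
    return s*[c["mtx"][0,0],c["mtx"][1,1]]+c["mtx"][:2,2]
def ray(uv,z,n):
    c=env.get_calibration(n);T=np.array(c["T"])
    s=cv2.undistortPoints(np.float64(uv).reshape(-1,1,2),c["mtx"],np.array([c["k1"],0,0,0,0.]))[:,0]
    d=np.c_[s[:,0],-s[:,1],-np.ones(len(s))]@T[:3,:3].T
    return T[:3,3]+d*((z-T[2,3])/d[:,2:])
def world(L,pose):
    x,y,a=pose;L=np.atleast_2d(L);c,s=np.cos(np.radians(a)),np.sin(np.radians(a))
    return np.c_[x+c*L[:,0]-s*L[:,1],y+s*L[:,0]+c*L[:,1],L[:,2]]
pts=np.array([[bx,by,z] for by in(100,0,-100) for bx,z in((0,79),(-52,106))]+[[x,y,53] for x in(-80,120) for y in(-210,210)],float)
E
python3 - <<'E'
from h import *
from scipy.optimize import least_squares
im=cv2.imread("pics/top0.png");g=im.min(2)
m=np.zeros(g.shape,np.uint8);m[160:275,250:405]=(g[160:275,250:405]>150)
cs,_=cv2.findContours(m,cv2.RETR_EXTERNAL,2);c=max(cs,key=cv2.contourArea)
b=cv2.boxPoints(cv2.minAreaRect(c));print(b)
w=ray(b,53,"top");print(w.round(1))
print([np.linalg.norm(w[i]-w[i-1]).round(1) for i in range(4)])
ctr=w.mean(0)
e=max((w[i]-w[i-1] for i in range(4)),key=np.linalg.norm)
a=(np.degrees(np.arctan2(e[1],e[0]))-90+90)%180-90
o=world([[-20,0,0]],(ctr[0],ctr[1],a))[0];pose=(o[0],o[1],a);print(pose)
for n,(x,y,s) in {"top":(250,160,5),"side":(240,190,5)}.items():
    I=cv2.imread(f"pics/{n}0.png")[y:y+118,x:x+158];I=cv2.resize(I,None,fx=s,fy=s,interpolation=2)
    for p in proj(world(pts,pose),n): cv2.drawMarker(I,tuple(((p-[x,y])*s+s/2).astype(int).tolist()),(0,0,255),0,14,1)
    cv2.imwrite(f"pics/{n}1.png",I)
E
```

```text
[[260.8579  226.68005]
 [278.32104 170.41   ]
 [394.50977 206.46857]
 [377.04663 262.73862]]
[[ 519.5   77.9   53. ]
 [ 715.9   15.6   53. ]
 [ 586.7 -387.8   53. ]
 [ 391.8 -324.6   53. ]]
[np.float64(422.3), np.float64(206.0), np.float64(423.6), np.float64(204.9)]
(np.float64(534.4320819667694), np.float64(-148.6144626109095), np.float64(-17.761206983248883))
```

View pics/top1.png

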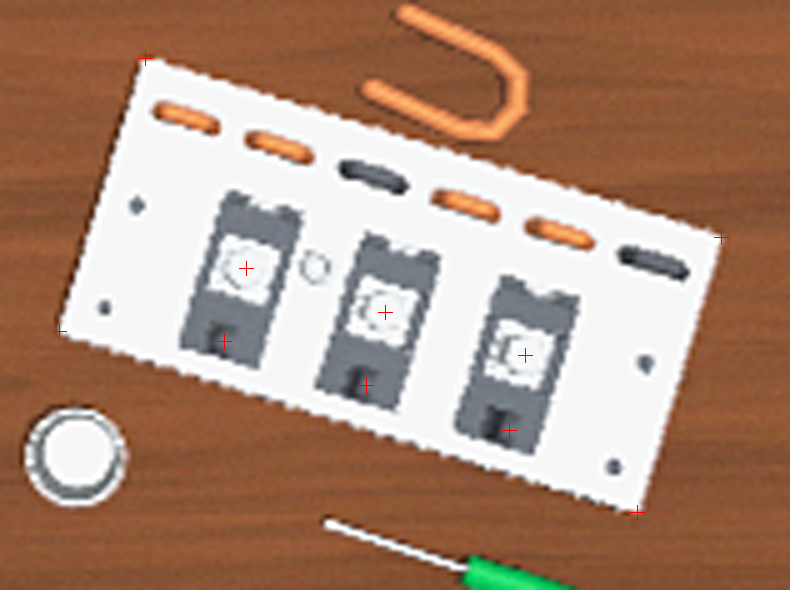

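View pics/side1.png

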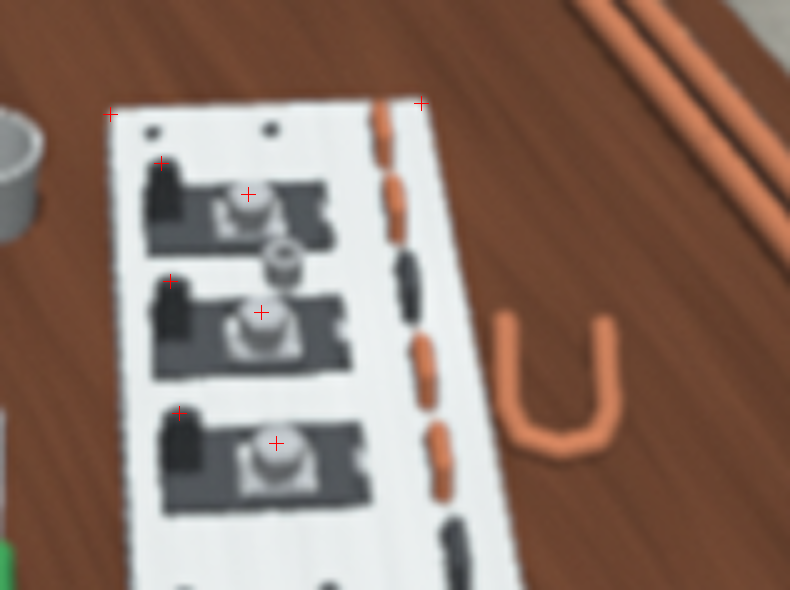

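The red crosses (model from the fitted pose) land on the bolt heads and tabs to within about 1 px in both views: top-view bolts at crop (246,268), (385,312), (525,355). The fitted block measures 422 x 206 mm against 420 x 200, so it's close enough to set out.

```bash
cat >> h.py <<'E'
POSE=(534.4,-148.6,-17.8)
def goto(L,tilt=0,pose=None,flip=False):
    "tool-frame shift (m) and turn (deg) to put TCP at header point L, tool down, jaws along header y, tilted about header y"
    pose=pose or POSE;s=env.state();r0=R.from_euler("xyz",s["ee_rot"],degrees=True)
    a=R.from_euler("z",pose[2],degrees=True)*R.from_euler("y",tilt,degrees=True)
    M=np.array([[0,0,1],[0,1,0],[-1,0,0]],float)  # tool x=-z, y=y, z=x
    if flip: M=M*[1,-1,-1]
    r1=a*R.from_matrix(M);t=world([L],pose)[0]
    print("t",round(s["time_s"],2),"tcp",s["ee_pos"].round(1),"target",t.round(1),"turn",(r0.inv()*r1).as_rotvec(degrees=True).round(1),"shift",(r0.inv().apply(t-s["ee_pos"])/1000).round(4),"F",s["force"].round(1),"q",s["qpos"].round(0),"w",round(s["gripper_width"],1))
E
python3 -c "
from h import *
goto([0,100,130]);goto([0,100,130],flip=True)"
```

```text
t 0.1 tcp [217.8 531.7 213.2] target [565.  -53.4 130. ] turn [-4.5 -0.   0.1] shift [ 0.0839 -0.4097  0.543 ] F [-0.2 -0.3  0.4] q [67. 18. 90. -0. 72. -1.] w 91.1
t 0.1 tcp [217.8 531.7 213.2] target [565.  -53.4 130. ] turn [1.755e+02 1.000e-01 0.000e+00] shift [ 0.0839 -0.4097  0.543 ] F [-0.2 -0.3  0.4] q [67. 18. 90. -0. 72. -1.] w 91.1
```

```bash
python3 -m handwheel '-4.5 0 0 0 -0.41 0.543 0;-4.5 0 0 0 -0.41 0.543 0;-4.5 0 0 0 -0.41 0.543 0;-4.5 0 0 0 -0.41 0.543 0;-4.5 0 0 0 -0.41 0.543 0;-4.5 0 0 0 -0.41 0.543 0;-4.5 0 0 0 -0.41 0.543 0;-4.5 0 0 0 -0.41 0.543 0;-4.5 0 0 0 -0.41 0.543 0;-4.5 0 0 0 -0.41 0.543 0;-4.5 0 0 0 -0.41 0.543 0;-4.5 0 0 0 -0.41 0.543 0' 20; python3 -c "
from h import *
goto([0,100,130])"
```

```text
time_s: 1.1
ee_pos: [473.4, 100.0, 213.8]
ee_rot: [171.0, 90.0, 153.2]
force: [0.2, 1.8, 0.1]
gripper_width: 14.4
t 1.1 tcp [473.4 100.  213.8] target [565.  -53.4 130. ] turn [ 0. -0. -0.] shift [ 0.0838 -0.1181  0.1341] F [0.2 1.8 0.1] q [ 11.  10. 101.   0.  69. -62.] w 14.4
```

```bash
python3 -m handwheel '0 0 0 0 -0.118 0.134 0;0 0 0 0 -0.118 0.134 0;0 0 0 0 -0.118 0.134 0;0 0 0 0 -0.118 0.134 0;0 0 0 0 -0.118 0.134 0;0 0 0 0.084 -0.118 0.134 0;0 0 0 0.084 -0.118 0.134 0;0 0 0 0.084 -0.118 0.134 0;0 0 0 0.084 -0.118 0.134 0;0 0 0 0.084 -0.118 0.134 0;0 0 0 0.084 -0.118 0.134 0'
python3 - <<'E'
from h import *
goto([0,100,100])
ims=[]
for n in("top","side"):
    I=env.grab_frame(n); p=proj(world([[0,100,79]],POSE),n)[0]
    t=env.state()["ee_pos"];q=proj(t,n)[0];print(n,p.round(1),q.round(1))
    x,y=(p-[33,39]).astype(int);I=cv2.resize(I[y:y+78,x:x+66,::-1],None,fx=6,fy=6,interpolation=2)
    cv2.drawMarker(I,tuple(((p-[x,y]+.5)*6).astype(int).tolist()),(0,0,255),0,14,1)
    cv2.drawMarker(I,tuple(((q-[x,y]+.5)*6).astype(int).tolist()),(0,255,0),0,14,1);ims.append(I)
cv2.imwrite("pics/a.png",np.hstack(ims))
E
```

```text
time_s: 2.02
ee_pos: [566.4, -51.0, 132.6]
ee_rot: [12.5, 89.7, -5.2]
force: [-0.2, 0.3, 0.8]
gripper_width: 0.3
t 2.02 tcp [566.4 -51.  132.6] target [565.  -53.4 100. ] turn [ 0.1  0.3 -0.1] shift [ 0.0326 -0.0027 -0.0008] F [-0.2  0.3  0.8] q [ -6.  21.  98.   0.  61. -79.] w 0.3
top [298.7 213.2] [298.6 212.4]
side [289.3 228.5] [289.7 214.3]
```

View pics/a.png

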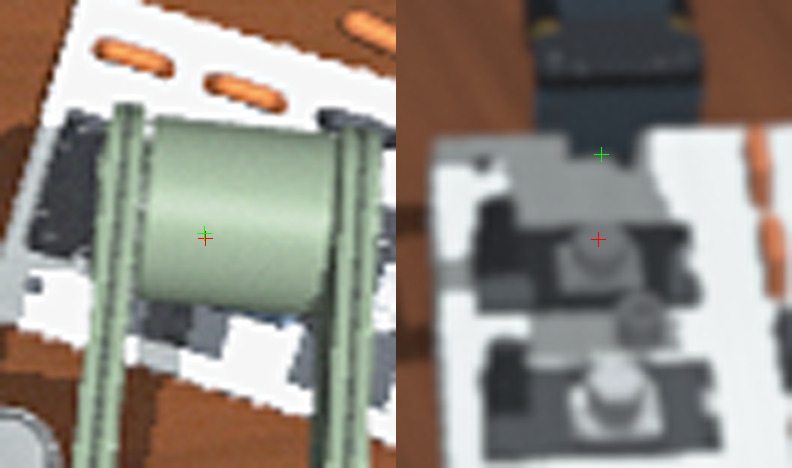

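In the side half, the shut fingertips (green cross, 601,154) hang straight over bolt 1's head (red cross, 598,239). The top half is covered by the arm. I'll come down and tap gently.

```bash
python3 -m handwheel '0 0 0 0.02 -0.002 -0.001 0;0 0 0 0.04 -0.002 -0.001 0;0 0 0 0.049 -0.002 -0.001 0;0 0 0 0.049 -0.002 -0.001 0;0 0 0 0.052 -0.002 -0.001 0;0 0 0 0.054 -0.002 -0.001 0;0 0 0 0.055 -0.002 -0.001 0;0 0 0 0.056 -0.002 -0.001 0;0 0 0 0.056 -0.002 -0.001 0;0 0 0 0.056 -0.002 -0.001 0'; python3 -c "
from h import *
goto([0,100,76])"
```

```text
time_s: 2.95
ee_pos: [564.0, -52.8, 74.7]
ee_rot: [18.1, 89.9, 0.4]
force: [1.8, 0.5, 3.1]
gripper_width: 0.3
t 2.95 tcp [564.  -52.8  74.7] target [565.  -53.4  76. ] turn [ 0.   0.1 -0. ] shift [-0.0013 -0.0002  0.0011] F [1.8 0.5 3.1] q [ -7.  25. 102.   0.  53. -79.] w 0.3
```

```bash
python3 -m handwheel '0 0 0 0.001 0 0 0;0 0 0 0.002 0 0 0;0 0 0 0.002 0 0 0;0 0 0 0.002 0 0 0'; python3 -m handwheel '0 0 0 0.001 0 0 0;0 0 0 0.002 0 0 0;0 0 0 0.002 0 0 0;0 0 0 0.002 0 0 0'
```

```text
time_s: 3.28
ee_pos: [563.5, -52.9, 72.1]
ee_rot: [15.7, 89.9, -2.0]
force: [2.5, 1.2, 2.4]
gripper_width: 0.4
time_s: 3.62
ee_pos: [563.6, -52.9, 70.9]
ee_rot: [14.8, 89.9, -3.0]
force: [1.6, 0.2, 7.7]
gripper_width: 0.8
```

The fingertips followed the head from 79 down to 71 mm at only 2–3 N, then the force rose at the end of travel, so bolt 1 looks loose. I'll back off, move toward the tab and look to check that it stayed down.

```bash
python3 -m handwheel '0 0 0 -0.03 0 0 0;0 0 0 -0.06 0 0 0;0 0 0 -0.08 0 0 0;0 0 0 -0.08 0 -0.052 0.05;0 0 0 -0.08 0 -0.052 0.05;0 0 0 -0.08 0 -0.052 0.05;0 0 0 -0.08 0 -0.052 0.05;0 0 0 -0.08 0 -0.052 0.05;0 0 0 -0.08 0 -0.052 0.05'
python3 - <<'E'
from h import *
goto([-52,100,73])
I=env.grab_frame("side"); c=proj(world([[0,50,79]],POSE),"side")[0];x,y=(c-[48,48]).astype(int)
I=cv2.resize(I[y:y+80,x:x+96,::-1],None,fx=7,fy=7,interpolation=2)
P=np.r_[world([[0,100,79],[0,100,71],[0,0,79],[-52,100,106],[-52,0,106]],POSE),[env.state()["ee_pos"]]]
for q in proj(P,"side"): print(q.round(1));cv2.drawMarker(I,tuple(((q-[x,y]+.5)*7).astype(int).tolist()),(0,0,255),0,14,1)
cv2.imwrite("pics/b.png",I)
E
```

```text
time_s: 4.37
ee_pos: [514.1, -37.2, 149.4]
ee_rot: [-161.9, 90.0, -179.7]
force: [-0.4, 0.0, -0.3]
gripper_width: 37.9
t 4.37 tcp [514.1 -37.2 149.4] target [515.5 -37.5  73. ] turn [ 0. -0.  0.] shift [0.0764 0.0002 0.0014] F [-0.4  0.  -0.3] q [ -5.  16. 103.  -0.  61. -78.] w 37.9
[289.3 228.5]
[289.2 230.5]
[291.9 252.1]
[271.9 222.3]
[273.5 245.9]
[271.4 211.1]
```

View pics/b.png

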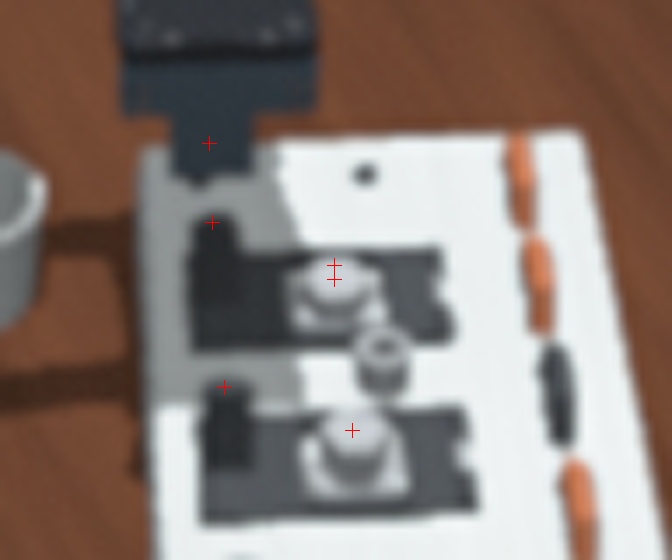

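Bolt 1's head (338,272) now stands visibly lower in its window than bolt 2's (355,428), so it dropped and stayed down. The fingertips hang over tab 1 (marker 212,222 against the tab top at about 215,222). I'll go down and grip.

```bash
python3 -m handwheel '0 0 0 0.03 0 0.001 0.05;0 0 0 0.055 0 0.001 0.05;0 0 0 0.07 0 0.001 0.05;0 0 0 0.076 0 0.001 0.05;0 0 0 0.076 0 0.001 0.05;0 0 0 0.076 0 0.001 0.03;0 0 0 0.076 0 0.001 0.02;0 0 0 0.076 0 0.001 0.004;0 0 0 0.076 0 0.001 0;0 0 0 0.076 0 0.001 0;0 0 0 0.076 0 0.001 0;0 0 0 0.076 0 0.001 0' 20; python3 -c "
from h import *
goto([-52,100,73])"
```

```text
time_s: 5.42
ee_pos: [514.5, -37.7, 74.3]
ee_rot: [-52.5, 89.9, -70.2]
force: [-1.1, -3.5, 2.6]
gripper_width: 9.8
t 5.42 tcp [514.5 -37.7  74.3] target [515.5 -37.5  73. ] turn [0.1 0.  0. ] shift [0.0013 0.0005 0.0009] F [-1.1 -3.5  2.6] q [ -5.  21. 109.  -0.  51. -78.] w 9.8
```

```bash
cat >> h.py <<'E'
def arc(t0,t1,n,k=0.6):
    def p(th):
        a=np.radians(19.3+th);u=np.radians(k*th)
        return np.array([-102.8*np.cos(a)-19*np.sin(u),102.8*np.sin(a)-19*np.cos(u)])
    u0=np.radians(k*t0)
    for th in np.linspace(t0,t1,n+1)[1:]:
        d=p(th)-p(t0); print(round(th,1),"ry",round(k*(th-t0),1),"x",round((-np.sin(u0)*d[0]-np.cos(u0)*d[1])/1000,4),"z",round((np.cos(u0)*d[0]-np.sin(u0)*d[1])/1000,4))
E
python3 -c "
from h import *
arc(0,24,6);arc(24,46,6)"
```

```text
4.0 ry 2.4 x -0.0067 z 0.0018
8.0 ry 4.8 x -0.0132 z 0.0041
12.0 ry 7.2 x -0.0196 z 0.0068
16.0 ry 9.6 x -0.0257 z 0.01
20.0 ry 12.0 x -0.0315 z 0.0135
24.0 ry 14.4 x -0.0371 z 0.0175
27.7 ry 2.2 x -0.0057 z 0.0026
31.3 ry 4.4 x -0.0111 z 0.0056
35.0 ry 6.6 x -0.0164 z 0.0089
38.7 ry 8.8 x -0.0214 z 0.0126
42.3 ry 11.0 x -0.0261 z 0.0166
46.0 ry 13.2 x -0.0306 z 0.0208
```

```bash
python3 -m handwheel '0 1.2 0 -0.0034 0 0.0009 0;0 2.4 0 -0.0067 0 0.0018 0;0 3.6 0 -0.01 0 0.003 0;0 4.8 0 -0.0132 0 0.0041 0;0 6 0 -0.0164 0 0.0054 0;0 7.2 0 -0.0196 0 0.0068 0;0 8.4 0 -0.0227 0 0.0084 0;0 9.6 0 -0.0257 0 0.01 0;0 10.8 0 -0.0286 0 0.0117 0;0 12 0 -0.0315 0 0.0135 0;0 13.2 0 -0.0343 0 0.0155 0;0 14.4 0 -0.0371 0 0.0175 0' 25; python3 -c "
from h import *
goto([-52,100,73])"
```

```text
time_s: 6.42
ee_pos: [529.2, -42.5, 109.9]
ee_rot: [-179.8, 75.2, 162.5]
force: [-2.6, -1.0, -5.7]
gripper_width: 9.7
t 6.42 tcp [529.2 -42.5 109.9] target [515.5 -37.5  73. ] turn [  0.  -14.8   0.1] shift [ 0.0394  0.0006 -0.0048] F [-2.6 -1.  -5.7] q [ -7.  27.  94.   3.  74. -81.] w 9.7
```

```bash
python3 -m handwheel '0 1.1 0 -0.0028 0 0.0013 0;0 2.2 0 -0.0057 0 0.0026 0;0 3.3 0 -0.0084 0 0.0041 0;0 4.4 0 -0.0111 0 0.0056 0;0 5.5 0 -0.0138 0 0.0072 0;0 6.6 0 -0.0164 0 0.0089 0;0 7.7 0 -0.0189 0 0.0107 0;0 8.8 0 -0.0214 0 0.0126 0;0 9.9 0 -0.0238 0 0.0146 0;0 11 0 -0.0261 0 0.0166 0;0 12.1 0 -0.0284 0 0.0187 0;0 13.2 0 -0.0306 0 0.0208 0'; python3 -m handwheel '0 0 0 0 0 0 0;0 0 0 0 0 0 0;0 0 0 0 0 0 0'
python3 - <<'E'
from h import *
goto([-52,100,73])
s=env.state();g=s["ee_pos"]-19*R.from_euler("xyz",s["ee_rot"],degrees=True).as_matrix()[:,0]
h=world([[45,100,58]],POSE)[0];d=g-h;c=np.cos(np.radians(17.8));hx=d[0]*c-d[1]*np.sin(np.radians(17.8))
print("grip rel hinge",hx.round(1),d[2].round(1),"r",np.hypot(hx,d[2]).round(1),"theta",np.degrees(np.arctan2(d[2],-hx)).round(1)-19.3)
I=env.grab_frame("side"); q=proj(world([[0,30,79]],POSE),"side")[0];x,y=(q-[55,60]).astype(int)
cv2.imwrite("pics/c.png",cv2.resize(I[y:y+95,x:x+110,::-1],None,fx=6,fy=6,interpolation=2))
E
```

```text
time_s: 7.42
ee_pos: [555.0, -50.7, 135.2]
ee_rot: [-179.9, 61.9, 162.4]
force: [-4.1, 0.5, -1.1]
gripper_width: 10.0
time_s: 7.67
ee_pos: [555.1, -50.7, 135.3]
ee_rot: [-179.9, 62.0, 162.3]
force: [-4.4, 0.1, -0.5]
gripper_width: 9.8
t 7.67 tcp [555.1 -50.7 135.3] target [515.5 -37.5  73. ] turn [  0.  -28.    0.1] shift [ 0.0746  0.0006 -0.0077] F [-4.4  0.1 -0.5] q [ -9.  35.  79.   4.  94. -82.] w 9.8
grip rel hinge -46.3 94.1 r 104.8 theta 44.5
```

View pics/c.png

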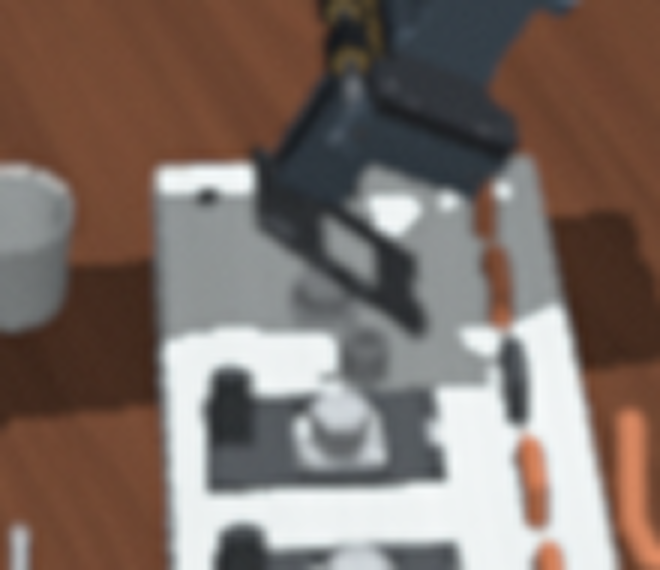

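Cap 1 is open from its near end (260,170) to its hinge (415,325), held by the gripper. The bolt head shows beneath it (320,295), the socket (365,355) is still in place, and caps 2 and 3 are shut. The grip point puts the cap at 44.5°, and the arm is steady.

```bash
python3 -c "
from workcell import env
print(env.job_done())"
```

```text
the job is handed in; nothing more can be done
None
```

Bolt 1, on the robot's left, is the loose one. Its cap is now open at about 45° with the gripper holding the tab, and the job is handed in.

- **Finding the bolt:** I tapped bolt 1 first. It dropped about 8 mm under roughly 3 N until it met its stop, and a picture showed it stayed down. Having found it, I did not tap bolts 2 and 3.
- **Final checks:**
  - The gripper's position puts the cap at 44.5°.
  - The fingers stand at 9.8 mm on the 10 mm tab.
  - The wrist force read about 4 N and the arm was steady.
  - The clock stood at about 7.7 s of the 51 s allowed.
- **Rest of the bench:** The last picture covers only part of it. Cap 2 and what shows of cap 3 are shut, and the socket is in place. I took no final picture of the whole bench, but the arm kept clear of everything except the bolt 1 head and tab 1.
- **Small disagreement:** The grip point came out about 2 mm farther from the hinge than the given 102.8 mm, which is within the calibration error. No check failed.

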